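# Unstack the returned recorders into their charging cradles

## Task

The patient recorders that came back today are piled up on the grey mat. Take the pile apart from the top down and lay each recorder flat in the charging cradle of its own colour, fully inside the raised rim, and let go of it before you take the next. Set them down, do not let any of them drop, and leave the gel bottle and the computer mouse where they are.

Things in the scene. Friction and masses are not known exactly. Their poses are not given: they have to be found in the camera images.
- rec_event: red event recorder: flat rigid box, 60 long (its x) x 40 wide (its y) x 20 mm high (z up), about 60 g, red casing round a white face with a dark display. Origin: centre of its underside. It lies on top of the pile, on the yellow recorder. The pile is flat, roughly centred and parallel, largest at the bottom.
- rec_oxi: yellow oximeter recorder: flat rigid box, 78 long (its x) x 48 wide (its y) x 22 mm high (z up), about 100 g, yellow casing round a white face with a dark display. Origin: centre of its underside. It is second from the top, between the red and the black recorder. The pile is flat, roughly centred and parallel, largest at the bottom.
- rec_holter: black ECG recorder: flat rigid box, 98 long (its x) x 56 wide (its y) x 24 mm high (z up), about 150 g, black casing round a white face with a dark display. Origin: centre of its underside. It is third from the top, between the yellow and the blue recorder. The pile is flat, roughly centred and parallel, largest at the bottom.
- rec_bp: blue blood-pressure recorder: flat rigid box, 118 long (its x) x 64 wide (its y) x 30 mm high (z up), about 240 g, blue casing round a white face with a dark display. Origin: centre of its underside. It lies at the bottom of the pile, on a flat grey rubber mat 150 x 130 x 3 mm that is fixed to the desk. The pile is flat, roughly centred and parallel, largest at the bottom.
- cradle_event: charging cradle of the red event recorder, fixed to the desk: white tray 86 (its x) x 66 mm (its y), red pocket floor. Origin: centre of its underside. Pocket 76 x 56 mm, floor 6 mm above the desk, rim 5 mm thick, 8 mm above the floor, with a 40 mm finger gap mid each long side. The recorder lies lengthwise, either way round.
- cradle_oxi: charging cradle of the yellow oximeter recorder, fixed to the desk: white tray 104 (its x) x 74 mm (its y), yellow pocket floor. Origin: centre of its underside. Pocket 94 x 64 mm, floor 6 mm above the desk, rim 5 mm thick, 8 mm above the floor, with a 40 mm finger gap mid each long side. The recorder lies lengthwise, either way round.
- cradle_holter: charging cradle of the black ECG recorder, fixed to the desk: white tray 124 (its x) x 82 mm (its y), black pocket floor. Origin: centre of its underside. Pocket 114 x 72 mm, floor 6 mm above the desk, rim 5 mm thick, 8 mm above the floor, with a 40 mm finger gap mid each long side. The recorder lies lengthwise, either way round.
- cradle_bp: charging cradle of the blue blood-pressure recorder, fixed to the desk: white tray 144 (its x) x 90 mm (its y), blue pocket floor. Origin: centre of its underside. Pocket 134 x 80 mm, floor 6 mm above the desk, rim 5 mm thick, 8 mm above the floor, with a 40 mm finger gap mid each long side. The recorder lies lengthwise, either way round.
- gel: bystander: closed white bottle of contact gel with a light blue label, 48 mm across, 150 mm high, standing loose on the desk between the far places. Origin: centre of its underside.
- mouse: bystander: white computer mouse, 100 x 56 x 32 mm, loose on a round green pad (150 mm across) at the robot's right. Origin: centre of its underside.
Things that resemble listed ones, but are neither listed nor needed, are in the scene too. Leave any orange, purple or turquoise look-alike of the cradle_event alone.

How it is judged:
On the way, in this order (a step that is already met when the one before it is completed fails the run):
1. the red event recorder lies flat in its red cradle, released (x of rec_event in the frame of cradle_event between -0.012 and 0.012 m and y of rec_event in the frame of cradle_event between -0.012 and 0.012 m and z of rec_event in the frame of cradle_event between 0.003 and 0.0085 m and angle between rec_event's own z axis and vertical below 0.06 rad and angle between the x axis of rec_event and the x axis of cradle_event, either way round below 0.4 rad and linear speed of rec_event below 0.02 m/s and angular speed of rec_event below 0.1 rad/s and contact force between rec_event and the fingers below 0.1 N), for 0.2 s.
2. the yellow oximeter recorder lies flat in its yellow cradle, released (x of rec_oxi in the frame of cradle_oxi between -0.012 and 0.012 m and y of rec_oxi in the frame of cradle_oxi between -0.012 and 0.012 m and z of rec_oxi in the frame of cradle_oxi between 0.003 and 0.0085 m and angle between rec_oxi's own z axis and vertical below 0.06 rad and angle between the x axis of rec_oxi and the x axis of cradle_oxi, either way round below 0.4 rad and linear speed of rec_oxi below 0.02 m/s and angular speed of rec_oxi below 0.1 rad/s and contact force between rec_oxi and the fingers below 0.1 N), for 0.2 s.
3. the black ECG recorder lies flat in its black cradle, released (x of rec_holter in the frame of cradle_holter between -0.012 and 0.012 m and y of rec_holter in the frame of cradle_holter between -0.012 and 0.012 m and z of rec_holter in the frame of cradle_holter between 0.003 and 0.0085 m and angle between rec_holter's own z axis and vertical below 0.06 rad and angle between the x axis of rec_holter and the x axis of cradle_holter, either way round below 0.4 rad and linear speed of rec_holter below 0.02 m/s and angular speed of rec_holter below 0.1 rad/s and contact force between rec_holter and the fingers below 0.1 N), for 0.2 s.
4. the blue blood-pressure recorder lies flat in its blue cradle, released (x of rec_bp in the frame of cradle_bp between -0.012 and 0.012 m and y of rec_bp in the frame of cradle_bp between -0.012 and 0.012 m and z of rec_bp in the frame of cradle_bp between 0.003 and 0.0085 m and angle between rec_bp's own z axis and vertical below 0.06 rad and angle between the x axis of rec_bp and the x axis of cradle_bp, either way round below 0.4 rad and linear speed of rec_bp below 0.02 m/s and angular speed of rec_bp below 0.1 rad/s and contact force between rec_bp and the fingers below 0.1 N), for 0.2 s.
At the end, for the whole second after the job is handed in: Each recorder lies flat (within 0.06 rad) on the floor of the cradle of its own colour, inside the rim (centre within 12 mm along and across the cradle, lengthwise within 0.4 rad), released and at rest (all of step 1 and all of step 2 and all of step 3 and all of step 4); the robot touches nothing.
It fails at once if the gel bottle is moved more than 20 mm or tipped over (distance of gel from where it was at the start of the episode above 0.02 m or angle between gel's own z axis and vertical above 0.3 rad).
It fails at once if the computer mouse is moved more than 20 mm or tipped over (distance of mouse from where it was at the start of the episode above 0.02 m or angle between mouse's own z axis and vertical above 0.3 rad).
It fails at once if a recorder is dropped: it falls free at over 0.6 m/s (from about 18 mm or more) ((linear speed of rec_event above 0.6 m/s and contact force between rec_event and the fingers below 0.1 N) or (linear speed of rec_oxi above 0.6 m/s and contact force between rec_oxi and the fingers below 0.1 N) or (linear speed of rec_holter above 0.6 m/s and contact force between rec_holter and the fingers below 0.1 N) or (linear speed of rec_bp above 0.6 m/s and contact force between rec_bp and the fingers below 0.1 N)).
It also fails if it takes over 128 s, if anything falls off the work surface, if the arm or the gripper's body presses on something with over 40 N, if the wrist force passes 120 N, or if a joint passes its speed limit or range.

## Robot

A 7-joint arm with a two-finger parallel gripper is mounted at the origin on the work surface. World frame = base frame: x ahead of the robot, y to its left, z up, the work surface at z = 0. Lengths are in m, angles in rad, forces in N, time in s.
With the tool pointing down it reaches from about 0.4 to 0.875 m from the base axis. Payload 19.3 kg.
Tool frame: the origin (TCP) lies at the very end of the fingers, on their centre line; the grasp point (between the pads) lies 19 mm behind it; z points along the fingers, y is the line along which they close (so a half turn about z gives the same grasp; the last joint's range is limited). The gripper opens to 85 mm and grips with 20 to 120 N. Pads are 22 mm wide; open, the fingers measure 114 mm over their backs; the gripper's body (76 mm by 85 mm) begins 54 mm behind the grasp point. The pads swing forward as they close: fully open they stand 13 mm farther back than shut.
Start: joints at [1.103, 0.521, -0.036, 1.599, 0.021, 1.021, -0.113], TCP at [0.242, -0.576, 0.231] pointing down, gripper open.
Joint ranges: [-2.91, 2.91], [-0.3, 2.13], [-1.5, 1.42], [0.17, 2.43], [-1.26, 4.41], [0.16, 1.93], [-2.52, 2.52]. Speed limits (rad/s): [1.89, 1.89, 2.39, 2.39, 3.01, 3.01, 3.01].

## Interface

Orientations are given as [roll, pitch, yaw] about the fixed x, y, z axes, in that order (R = Rz(yaw) Ry(pitch) Rx(roll)).
In Python, from workcell import bot gives the robot as it stands.
- The arm moves only by the shell command python3 -m crank 'ROWS' [FORCE]. ROWS is a JSON object of lists of equal length, an entry for each row: "travel": the shift along the world's x, y, z in cm, a list of three; "turn": the turn, a rotation vector about the world's x, y, z in degrees, a list of three; "gripper": the closure, from 0 (fully open) to 1 (shut). A call has exactly 5 rows; each row is the pose to reach, as a shift and turn from the pose commanded when the call began; what a row does not reach only later rows make up. A row lasts 1/10 s, in which the tool goes at most 50 mm and 8.59 degrees, less where a joint would pass 70% of its speed; a pose out of reach is approached as far as the arm can. A call with a gripper value outside its range is refused whole. The fingers move at their own pace and stop on an object; FORCE is the grip in N (left out, the last holds). Time passes only in rows, so rows that repeat a pose let the fingers close, or fill a call up. It gives the time, the measured TCP pose, the force, the opening and the grip force at its end, in the units of the state.
- bot.observe(): the state, without advancing time (a new reading comes with each control period).
- bot.grab_frame(name): name is "scene" or "top"; returns a dict with "pixels" (420x560x3 uint8, red, green, blue), "fx", "fy", "cx", "cy" (pixels), "extrinsics" (4x4, takes a point from world to camera coordinates). Camera axes: x right, y down, z forward; pixel columns grow to the right and rows downward; lengths in m; the calibration is good to about 2 mm. A picture is of the moment at which its call begins. There is no depth.
- bot.job_done(): hands the job in; it is judged then, once.
The state is a dict: "clock": time; "qpos": joint angles; "qd": joint speeds; "joint_efforts": joint torques, N m; "position": TCP position; "tool_rot": TCP orientation; "force": force on the tool from outside, world axes, zero at the start; "moment": the same for the moment, N m; "grip_width": finger opening in m; "finger_force": force on a finger pad.
Only numpy, scipy, OpenCV 4.12 (cv2) and the standard library are available. Lean on these libraries where they do the work, as an engineer would, in place of code of your own. Each camera call takes 0.05 s, during which the arm holds its last target. There are 200 camera calls.

## Working session

There is one attempt and no reset: what is moved stays moved. The work goes in short steps, Python scripts to look and compute and a shell command to move; the robot and the scene stay as the last step left them, time stands still between calls to the robot, and variables do not carry over. Pictures are saved under pics/ and viewed, at most 14 in all, crops included, and the job is handed in when it is done.

```bash
mkdir -p pics
python3 - <<'E'
from workcell import bot
import cv2,numpy as np
for n in("scene","top"):
    f=bot.grab_frame(n); cv2.imwrite(f"pics/{n}0.png",f["pixels"][:,:,::-1]); np.savez(f"{n}0.npz",**f)
    print(n,f["fx"],f["fy"],f["cx"],f["cy"],np.round(f["extrinsics"],3).tolist())
s=bot.observe(); print(s)
E
```

```text
scene 406.0185539731081 406.0185539731081 281.93141713113744 210.19905321290025 [[-0.661, 0.751, 0.002, 0.369], [0.51, 0.451, -0.733, -0.226], [-0.551, -0.483, -0.681, 1.359], [0.0, 0.0, 0.0, 1.0]]
top 538.8369048966563 538.8369048966563 286.1336889649578 205.8241306556087 [[0.029, -1.0, -0.002, -0.042], [-0.989, -0.029, -0.143, 0.559], [0.143, 0.006, -0.99, 1.21], [0.0, 0.0, 0.0, 1.0]]
{'clock': 0.1, 'qpos': array([ 1.10282487,  0.52196011, -0.03631062,  1.59992007,  0.02121626,
        1.02109366, -0.11280998]), 'qd': array([-0.00038679,  0.00045966,  0.00062667, -0.00159122,  0.00050463,
       -0.00034413,  0.00059302]), 'joint_efforts': array([ 2.40149755e-03, -9.28486633e+01,  1.98350631e+00, -3.70534444e+01,
        1.81380718e-02,  5.44918832e-03, -4.73172895e-05]), 'position': array([ 0.24194942, -0.57595945,  0.230791  ]), 'tool_rot': array([-3.14060092e+00,  9.07119003e-05,  3.97743921e-01]), 'force': array([-0.90604142, -0.63797101, -0.24901167]), 'moment': array([-0.00086169,  0.0286963 , -0.05239599]), 'finger_force': 0.0, 'grip_width': 0.08511327394464153}
```

View pics/scene0.png

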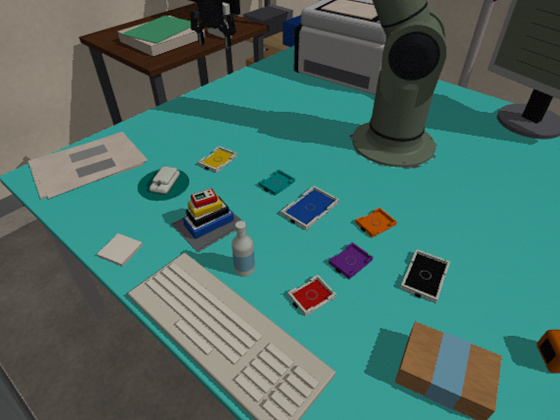

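View pics/top0.png

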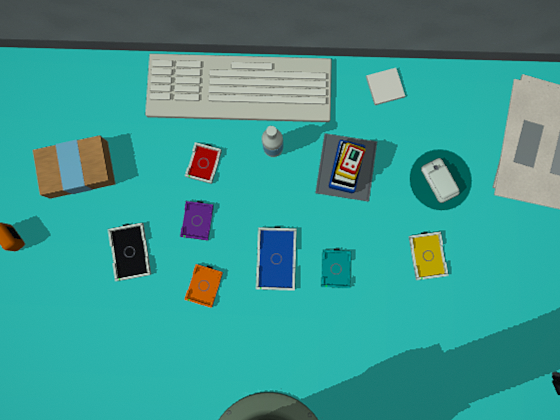

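The scene shows the pile at scene (205,210) and top (349,163). In the top view the cradles are red (204,163), black (129,252), blue (277,258) and yellow (429,256). The gel bottle is at (272,140) and the mouse at (440,180). Next I'll enlarge the pile in both views and measure the cradles.

```bash
cat > h.py <<'E'
import numpy as np,cv2
def load(n):
    f=dict(np.load(n+"0.npz")); return f
def P(f,X):
    c=f["extrinsics"]@np.append(X,1); return np.array([f["fx"]*c[0]/c[2]+f["cx"],f["fy"]*c[1]/c[2]+f["cy"]])
def ray(f,uv):
    E=f["extrinsics"];R=E[:3,:3];o=-R.T@E[:3,3]
    d=R.T@np.array([(uv[0]-f["cx"])/f["fx"],(uv[1]-f["cy"])/f["fy"],1]);return o,d/np.linalg.norm(d)
def plane(f,uv,z):
    o,d=ray(f,uv);return o+d*(z-o[2])/d[2]
def tri(fs,uvs):
    A=np.zeros((3,3));b=np.zeros(3);L=[ray(f,u) for f,u in zip(fs,uvs)]
    for o,d in L:
        M=np.eye(3)-np.outer(d,d);A+=M;b+=M@o
    x=np.linalg.solve(A,b);return x,[np.linalg.norm((np.eye(3)-np.outer(d,d))@(x-o)) for o,d in L]
def mask(f,col):
    h=cv2.cvtColor(f["pixels"],cv2.COLOR_RGB2HSV);H,S,V=[h[...,i].astype(int) for i in range(3)]
    m={"red":((H<6)|(H>174))&(S>150)&(V>60),"yellow":(H>20)&(H<32)&(S>150)&(V>60),"blue":(H>105)&(H<122)&(S>150)&(V>40),"black":(V<45)}[col]
    return m.astype(np.uint8)
def comp(f,col,near,r=40):
    n,l,s,c=cv2.connectedComponentsWithStats(mask(f,col))
    k=min((i for i in range(1,n) if s[i,4]>40),key=lambda i:np.hypot(*(c[i]-near)))
    return (l==k).astype(np.uint8),s[k],c[k]
E
python3 - <<'E'
from h import *
T,S=load("top"),load("scene")
for col,t,s in(("red",(204,163),(312,295)),("yellow",(429,256),(217,159)),("black",(129,252),(427,275)),("blue",(277,258),(310,207))):
    a,_,_=comp(T,col,t);b,_,_=comp(S,col,s)
    def rect(f,m,z):
        c=max(cv2.findContours(m,cv2.RETR_EXTERNAL,cv2.CHAIN_APPROX_NONE)[0],key=len)[:,0]
        w=np.array([plane(f,p,z)[:2] for p in c],np.float32)*1000;return cv2.minAreaRect(w)
    ra,rb=rect(T,a,.006),rect(S,b,.006)
    ca=P(T,[*np.array(ra[0])/1000,.006]);cb=P(S,[*np.array(rb[0])/1000,.006])
    print(col,np.round(np.hstack([*ra]),1),np.round(np.hstack([*rb]),1),[np.round(q,4) for q in tri((T,S),(ca,cb))])
i=T["pixels"][120:210,310:390,::-1];j=S["pixels"][175:255,165:245,::-1]
cv2.imwrite("pics/pile.png",np.hstack([cv2.resize(i,(400,450),interpolation=2),cv2.resize(j,(400,450),interpolation=2)]))
E
```

```text
red [664.6 178.7  52.5  72.8  76.4] [661.2 178.7  53.   70.4  76.5] [array([0.6634, 0.179 , 0.0088]), array([0.001, 0.001])]
yellow [ 456.4 -361.6   92.3   61.5    8.9] [ 451.  -362.9   83.2   59.2    9.9] [array([ 0.4553, -0.3595,  0.0102]), array([0.0014, 0.0014])]
black [445.3 342.2 112.3  69.1  11. ] [440.  341.9 105.8  69.1  12.3] [array([0.4446, 0.3418, 0.0104]), array([0.001, 0.001])]
blue [439.2  -4.4  77.  131.6  89.9] [434.7  -5.3  75.5 124.2  89.7] [array([ 0.4385, -0.0038,  0.0096]), array([0.001, 0.001])]
```

View pics/pile.png

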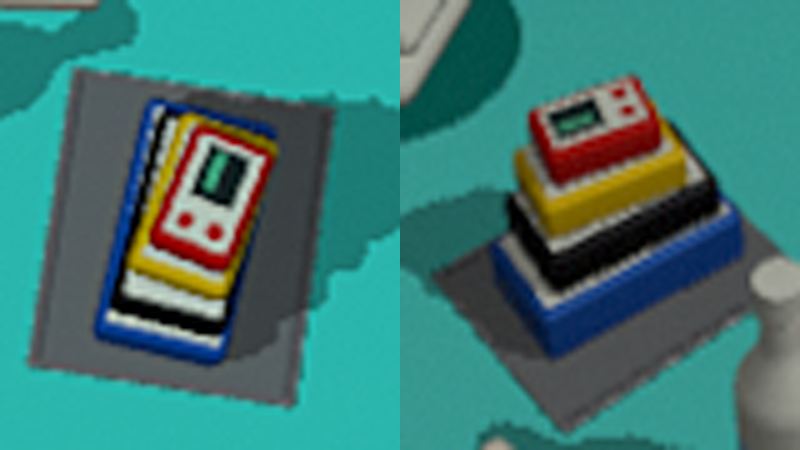

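Crop: the red box tops the pile, long axis tilted to the right, with yellow, black and blue layered below it as described. I'll fit each top box by its silhouette in both views, leaving z free.

```bash
cat >> h.py <<'E'
from scipy.optimize import least_squares
D={"red":(60,40,20),"yellow":(78,48,22),"black":(98,56,24),"blue":(118,64,30)}
def corners(col,p):
    l,w,h=np.array(D[col])/1000;c,s=np.cos(p[3]),np.sin(p[3])
    return [[p[0]+c*a*l/2-s*b*w/2,p[1]+s*a*l/2+c*b*w/2,p[2]+k*h] for a in(-1,1) for b in(-1,1) for k in(0,1)]
TH=np.linspace(0,2*np.pi,48,endpoint=False);DIR=np.c_[np.cos(TH),np.sin(TH)]
def fit(col,fs,nears,p0):
    sup=[]
    for f,n in zip(fs,nears):
        m,_,_=comp(f,col,n);ys,xs=np.nonzero(m)
        sup.append((np.c_[xs,ys]@DIR.T).max(0)+.4)
    def res(p): return np.hstack([(np.array([P(f,X) for X in corners(col,p)])@DIR.T).max(0)-s for f,s in zip(fs,sup)])
    r=least_squares(res,p0,loss="soft_l1",x_scale=[.01,.01,.01,.1]);e=res(r.x)
    return r.x,np.sqrt((e**2).mean())
def grab():
    from workcell import bot
    return bot.grab_frame("top"),bot.grab_frame("scene")
def show(p,r): print("xyz mm",np.round(p[:3]*1000,1),"yaw",np.round(np.degrees(p[3]),1),"rms px",round(r,2))
E
python3 - <<'E'
from h import *
T,S=load("top"),load("scene")
for c,t,s,z in(("red",(352,160),(204,198),.079),("yellow",(349,165),(207,207),.057),("black",(345,170),(208,215),.033),("blue",(345,170),(208,222),.003)):
    show(*fit(c,(T,S),(t,s),[.63,-.09,z,-.25]))
for u in((272,150),(272,132)):print("gel",plane(T,u,.15 if u[1]<140 else .0))
E
```

```text
xyz mm [ 662.5 -171.3   74.4] yaw -21.4 rms px 2.31
xyz mm [ 663.4 -168.8   55. ] yaw -17.5 rms px 1.86
xyz mm [ 648.5 -184.5   -1.1] yaw -54.3 rms px 9.63
xyz mm [ 662.7 -167.    -1.4] yaw -11.2 rms px 2.78
gel [0.70180414 0.01315976 0.        ]
gel [0.7040218  0.00909723 0.15      ]
```

Run:
```python
from h import *
T,S=load("top"),load("scene")
p,_=fit("red",(T,S),((352,160),(204,198)),[.66,-.17,.079,-.3])
out=[]
for f,n,(x,y) in((T,(352,160),(310,120)),(S,(204,198),(165,170))):
    m,s,c=comp(f,"red",n);print(s,c)
    im=f["pixels"][:,:,::-1].copy();im[m>0]=(255,0,255)
    i=cv2.resize(im[y:y+80,x:x+80],(400,400),interpolation=0)
    h=cv2.convexHull(np.array([(P(f,X)-(x,y)+.5)*5 for X in corners("red",p)],np.float32)).astype(int);cv2.polylines(i,[h],True,(0,255,0))
    out.append(i)
cv2.imwrite("pics/dbg.png",np.hstack(out))
```

```text
[340 146  25  28 114] [350.42105263 162.20175439]
[191 195  26  13 150] [203.55333333 201.05333333]
```

View pics/dbg.png

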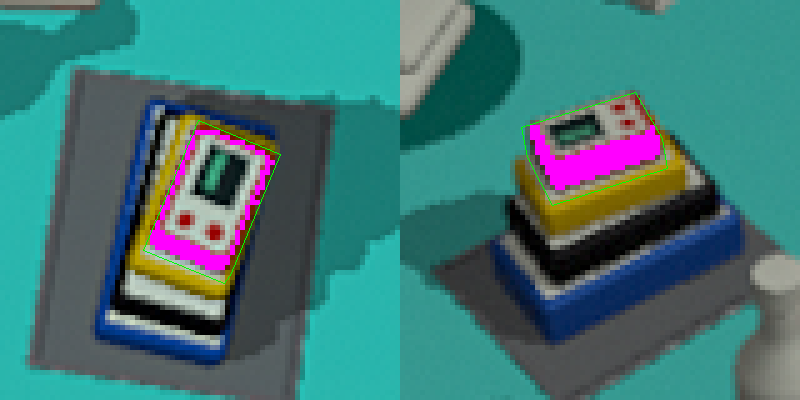

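The picture shows the red mask dropping the thin edge at the back, scene (190–220,195). I'll loosen the colour limits and use every coloured pixel near the pile.

```bash
cat >> h.py <<'E'
def comp(f,col,near,r=28):
    h=cv2.cvtColor(f["pixels"],cv2.COLOR_RGB2HSV);H,S,V=[h[...,i].astype(int) for i in range(3)]
    m={"red":((H<9)|(H>168))&(S>85)&(V>50),"yellow":(H>17)&(H<34)&(S>100)&(V>60),"blue":(H>106)&(H<125)&(S>110)&(V>35),"black":(V<55)&(S<110)}[col].astype(np.uint8)
    cv2.circle(k:=np.zeros_like(m),tuple(int(a) for a in near),r,1,-1);m=m&k
    n,l,s,c=cv2.connectedComponentsWithStats(m,connectivity=8)
    m=np.isin(l,[i for i in range(1,n) if s[i,4]>=4]).astype(np.uint8)
    return m,None,None
E
python3 - <<'E'
from h import *
T,S=load("top"),load("scene")
for c,t,s,z in(("red",(352,160),(204,198),.079),("yellow",(349,165),(207,207),.057)):
    show(*fit(c,(T,S),(t,s),[.66,-.17,z,-.25]))
    for f,n in((T,t),(S,s)):show(*fit(c,(f,),(n,),[.66,-.17,z,-.25]))
E
```

```text
xyz mm [ 662.4 -170.6   78.1] yaw -21.4 rms px 1.64
xyz mm [ 694.1 -185.3  -50.1] yaw -20.4 rms px 0.4
xyz mm [ 596.8 -265.6  -18.4] yaw -18.6 rms px 0.47
xyz mm [ 663.2 -169.1   55.4] yaw -18.2 rms px 1.56
xyz mm [ 680.3 -177.   -13.3] yaw -18.6 rms px 0.39
xyz mm [ 611.6 -244.9  -24.5] yaw -19.0 rms px 0.91
```

```bash
python3 -m crank '{"travel":[[3,3,0],[6.5,6,0],[10,9.5,0],[13.5,13,0],[17,16.5,0]],"turn":[[0,0,-4],[0,0,-8],[0,0,-12],[0,0,-16],[0,0,-20]],"gripper":[0,0,0,0,0]}' 20
python3 -m crank '{"travel":[[3,3,0],[6.5,6,0],[10,9.5,0],[13.5,13,0],[17,16.5,0]],"turn":[[0,0,-4],[0,0,-8],[0,0,-12],[0,0,-16],[0,0,-20]],"gripper":[0,0,0,0,0]}'
python3 -m crank '{"travel":[[3,3,-1],[6,6,-2],[8,7.5,-3],[8,7.5,-3],[8,7.5,-3]],"turn":[[0,0,-3],[0,0,-3],[0,0,-3],[0,0,-3],[0,0,-3]],"gripper":[0,0,0,0,0]}'
```

```text
clock: 0.6
position: [0.4131, -0.4095, 0.2311]
tool_rot: [-3.141, 0.0, 0.046]
force: [0.9, -0.4, -0.5]
grip_width: 0.0855
finger_force: 0.0
clock: 1.1
position: [0.5831, -0.2445, 0.2311]
tool_rot: [3.142, 0.0, -0.303]
force: [0.3, -1.3, -0.1]
grip_width: 0.0855
finger_force: 0.0
clock: 1.6
position: [0.6619, -0.1709, 0.2005]
tool_rot: [3.141, 0.001, -0.352]
force: [0.3, -0.2, 0.4]
grip_width: 0.0849
finger_force: 0.0
```

```bash
python3 -m crank '{"travel":[[0,0,-3],[0,0,-6],[0,0,-8.5],[0,0,-10.5],[0,0,-11.6]],"turn":[[0,0,0],[0,0,0],[0,0,0],[0,0,0],[0,0,0]],"gripper":[0,0,0,0,0]}' 30
python3 -m crank '{"travel":[[0,0,0],[0,0,0],[0,0,0],[0,0,0],[0,0,0]],"turn":[[0,0,0],[0,0,0],[0,0,0],[0,0,0],[0,0,0]],"gripper":[1,1,1,1,1]}'
python3 -m crank '{"travel":[[0,0,0],[0,0,0],[0,0,0],[0,0,0],[0,0,0]],"turn":[[0,0,0],[0,0,0],[0,0,0],[0,0,0],[0,0,0]],"gripper":[1,1,1,1,1]}'
```

```text
clock: 2.1
position: [0.6609, -0.1723, 0.084]
tool_rot: [3.141, 0.001, -0.354]
force: [-0.0, -1.1, 0.4]
grip_width: 0.0854
finger_force: 0.0
clock: 2.6
position: [0.6627, -0.1715, 0.0868]
tool_rot: [-3.141, -0.002, -0.353]
force: [-1.6, -0.4, 5.3]
grip_width: 0.0393
finger_force: 30.2
clock: 3.1
position: [0.6627, -0.1715, 0.0867]
tool_rot: [-3.141, -0.002, -0.353]
force: [-1.0, -0.8, 6.5]
grip_width: 0.0395
finger_force: 30.2
```

```bash
python3 -m crank '{"travel":[[0,0,1],[0,0,3],[0,0,6],[0,0,9.5],[0,0,13]],"turn":[[0,0,0],[0,0,0],[0,0,0],[0,0,0],[0,0,0]],"gripper":[1,1,1,1,1]}'
python3 - <<'E'
from h import *
T,S=grab()
np.savez("top0.npz",**T);np.savez("scene0.npz",**S)
cv2.imwrite("pics/lift1.png",np.hstack([cv2.resize(f["pixels"][y:y+100,x:x+100,::-1],(400,400),interpolation=2) for f,x,y in((T,300,110),(S,155,150))]))
E
```

```text
clock: 3.6
position: [0.662, -0.1712, 0.2178]
tool_rot: [-3.141, -0.001, -0.353]
force: [-0.8, -0.6, 0.2]
grip_width: 0.0392
finger_force: 30.7
```

View pics/lift1.png

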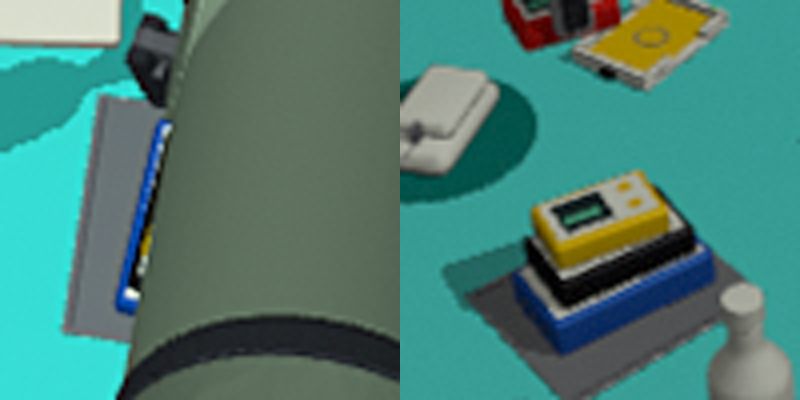

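Red is held at scene (295,158) and the rest of the pile is undisturbed. Carrying it to the red cradle.

```bash
python3 -m crank '{"travel":[[0,2,0],[0,5,0],[0,9,0],[0,13,0],[0,17,0]],"turn":[[0,0,1],[0,0,2],[0,0,3],[0,0,4],[0,0,5]],"gripper":[1,1,1,1,1]}'
python3 -m crank '{"travel":[[0,4,0],[0,8,0],[0,12,0],[0,15.5,0],[0,18,0]],"turn":[[0,0,1],[0,0,1.6],[0,0,1.6],[0,0,1.6],[0,0,1.6]],"gripper":[1,1,1,1,1]}'
python3 -m crank '{"travel":[[0.2,0,-3],[0.2,0,-6],[0.2,0,-10],[0.2,0,-14],[0.2,0,-17]],"turn":[[0,0,0],[0,0,0],[0,0,0],[0,0,0],[0,0,0]],"gripper":[1,1,1,1,1]}'
python3 - <<'E'
from workcell import bot
import cv2
s=bot.observe();print(s["position"],s["tool_rot"],s["force"])
f=bot.grab_frame("scene");cv2.imwrite("pics/red1.png",cv2.resize(f["pixels"][230:330,260:360,::-1],(500,500),interpolation=2))
E
```

```text
clock: 4.2
position: [0.6615, 0.0011, 0.2152]
tool_rot: [-3.141, 0.0, -0.264]
force: [1.3, -0.3, -0.6]
grip_width: 0.0391
finger_force: 30.8
clock: 4.7
position: [0.661, 0.1826, 0.2151]
tool_rot: [-3.141, 0.001, -0.235]
force: [0.8, -0.3, -0.8]
grip_width: 0.039
finger_force: 30.8
clock: 5.2
position: [0.6626, 0.1793, 0.0428]
tool_rot: [3.141, 0.002, -0.237]
force: [-0.6, -0.9, -0.0]
grip_width: 0.0392
finger_force: 30.7
[0.66259462 0.17933536 0.04276261] [ 3.14075418e+00  2.09927941e-03 -2.36515252e-01] [-0.61529019 -0.93309041 -0.00926422]
```

View pics/red1.png

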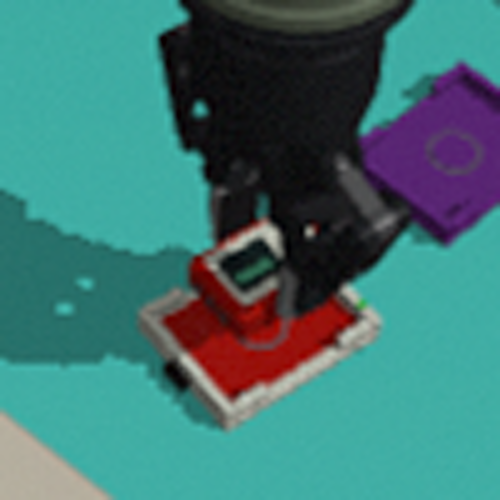

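Red hangs over its cradle, but it looks slightly tilted in the crop at (230,280). I'll overlay the expected level box to check.

Run:
```python
from h import *
T,S=grab();out=[]
p=[.6626,.1793,.0428-.008,-.2365]
for f,x,y in((T,165,125),(S,280,255)):
    i=cv2.resize(f["pixels"][y:y+65,x:x+65,::-1],(400,400),interpolation=2);k=400/65
    for q,c in((p,(0,255,0)),):
        C=[tuple(((P(f,X)-(x,y)+.5)*k).astype(int)) for X in corners("red",q)]
        for a in range(8):
            for b in(1,2,4):
                if a&b==0:cv2.line(i,C[a],C[a|b],c,1)
    out.append(i)
cv2.imwrite("pics/red2.png",np.hstack(out))
```

```text
(no output)
```

View pics/red2.png

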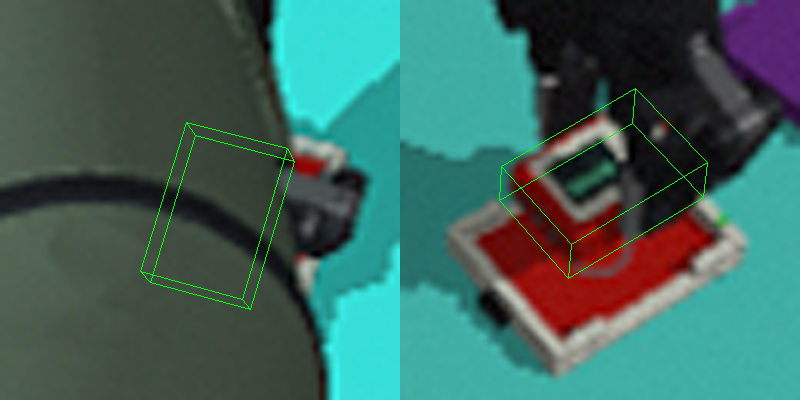

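The level model (green) matches to within a few mm, with perhaps a slight roll, and the finger hides part of the box. I'll lower slowly and watch the force.

```bash
python3 -m crank '{"travel":[[0.1,0,-0.5],[0.3,0,-1],[0.3,0,-1.5],[0.3,0,-2],[0.3,0,-2.3]],"turn":[[0,0,0],[0,0,0],[0,0,0],[0,0,0],[0,0,0]],"gripper":[1,1,1,1,1]}'
python3 -m crank '{"travel":[[0,0,-0.1],[0,0,-0.2],[0,0,-0.3],[0,0,-0.4],[0,0,-0.4]],"turn":[[0,0,0],[0,0,0],[0,0,0],[0,0,0],[0,0,0]],"gripper":[1,1,1,1,1]}'
```

```text
clock: 5.85
position: [0.667, 0.1788, 0.022]
tool_rot: [3.142, 0.0, -0.238]
force: [-0.6, 0.0, -1.0]
grip_width: 0.0391
finger_force: 30.7
clock: 6.35
position: [0.667, 0.1788, 0.0182]
tool_rot: [3.142, 0.0, -0.238]
force: [-0.0, -0.5, 0.1]
grip_width: 0.0391
finger_force: 30.7
```

```bash
python3 -m crank '{"travel":[[0,0,-0.1],[0,0,-0.1],[0,0,-0.2],[0,0,-0.2],[0,0,-0.2]],"turn":[[0,0,0],[0,0,0],[0,0,0],[0,0,0],[0,0,0]],"gripper":[1,1,1,1,1]}'
python3 -m crank '{"travel":[[0,0,-0.1],[0,0,-0.1],[0,0,-0.2],[0,0,-0.2],[0,0,-0.2]],"turn":[[0,0,0],[0,0,0],[0,0,0],[0,0,0],[0,0,0]],"gripper":[1,1,1,1,1]}'
```

```text
clock: 6.85
position: [0.6671, 0.1788, 0.0163]
tool_rot: [-3.142, 0.0, -0.238]
force: [0.1, 1.0, -0.9]
grip_width: 0.039
finger_force: 30.7
clock: 7.35
position: [0.6671, 0.1788, 0.0143]
tool_rot: [3.142, 0.0, -0.238]
force: [-0.8, -0.6, -0.6]
grip_width: 0.0388
finger_force: 30.7
```

```bash
python3 -m crank '{"travel":[[0,0,-0.1],[0,0,-0.1],[0,0,-0.2],[0,0,-0.2],[0,0,-0.2]],"turn":[[0,0,0],[0,0,0],[0,0,0],[0,0,0],[0,0,0]],"gripper":[1,1,1,1,1]}'
python3 - <<'E'
from h import *
f=grab()[1];x,y=280,255
cv2.imwrite("pics/red3.png",cv2.resize(f["pixels"][y:y+65,x:x+65,::-1],(520,520),interpolation=2))
E
```

```text
clock: 7.85
position: [0.6672, 0.1789, 0.0137]
tool_rot: [-3.141, -0.0, -0.238]
force: [-8.0, -2.0, 21.6]
grip_width: 0.0393
finger_force: 33.2
```

View pics/red3.png

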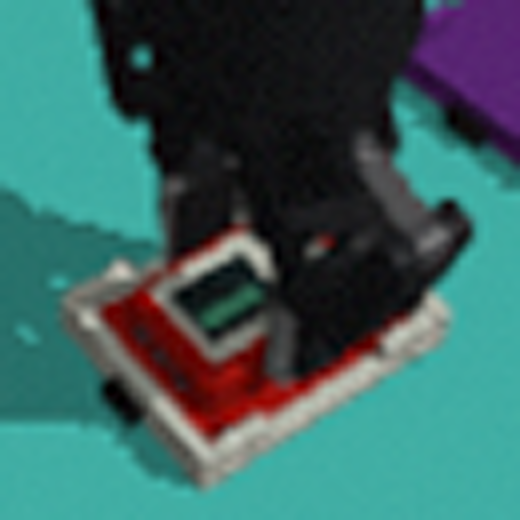

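Contact came at TCP z = 0.0137, exactly the predicted height, so the box rests on the floor. It lies inside the rim at crop (215,330). Releasing.

```bash
python3 -m crank '{"travel":[[0,0,0.1],[0,0,0.1],[0,0,0.1],[0,0,0.1],[0,0,0.1]],"turn":[[0,0,0],[0,0,0],[0,0,0],[0,0,0],[0,0,0]],"gripper":[0.4,0,0,0,0]}'
python3 -m crank '{"travel":[[0,0,0.1],[0,0,1],[0,0,5],[0,0,10],[0,0,15]],"turn":[[0,0,0],[0,0,0],[0,0,0],[0,0,0],[0,0,0]],"gripper":[0,0,0,0,0]}'
python3 -m crank '{"travel":[[-2,-3,4],[-5,-6,5],[-10,-10,5],[-15,-15,5],[-18,-18,5]],"turn":[[0,0,-1],[0,0,-2],[0,0,-3],[0,0,-4],[0,0,-5]],"gripper":[0,0,0,0,0]}'
python3 - <<'E'
from h import *
T,S=grab();np.savez("top0.npz",**T);np.savez("scene0.npz",**S)
cv2.imwrite("pics/a1.png",np.hstack([cv2.resize(f["pixels"][y:y+h,x:x+w,::-1],(w*2,h*2),interpolation=2) for f,x,y,w,h in((T,160,110,230,200),(S,165,130,165,200))]))
show(*fit("yellow",(T,S),((347,165),(207,207)),[.66,-.17,.057,-.3]))
show(*fit("red",(T,S),((204,162),(312,294)),[.66,.18,.006,-.24]))
E
```

```text
clock: 8.45
position: [0.667, 0.1788, 0.0132]
tool_rot: [3.142, 0.0, -0.237]
force: [0.4, -0.8, -0.2]
grip_width: 0.0858
finger_force: 0.0
clock: 8.95
position: [0.6667, 0.1787, 0.1656]
tool_rot: [3.142, 0.0, -0.237]
force: [0.5, -0.5, -0.4]
grip_width: 0.0853
finger_force: 0.0
clock: 9.45
position: [0.5048, 0.0167, 0.2141]
tool_rot: [-3.141, -0.001, -0.325]
force: [1.9, -0.7, 0.4]
grip_width: 0.0853
finger_force: 0.0
xyz mm [ 663.2 -168.5   56.7] yaw -17.6 rms px 1.25
xyz mm [665.2 180.4   3.2] yaw -16.6 rms px 1.88
```

View pics/a1.png

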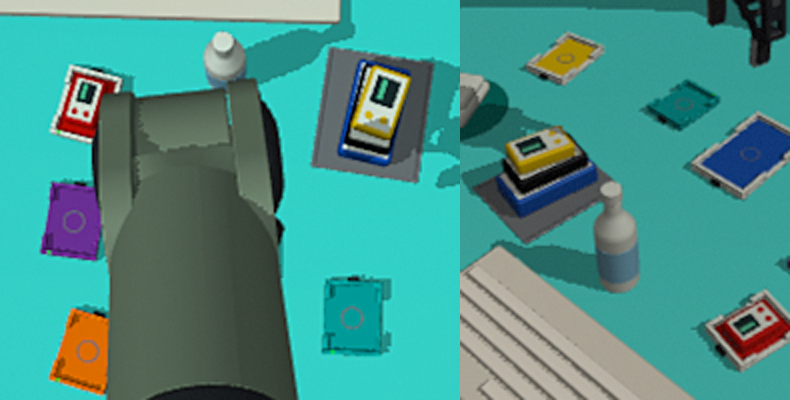

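Red lies flat and centred in its cradle (scene crop at (750,330)). Yellow now tops the pile at (663,-169,57), yaw -17.6. Going for yellow.

```bash
python3 -m crank '{"travel":[[3,-3.5,-0.5],[6.5,-7.5,-1],[10,-12,-2],[13.5,-16,-2],[15.8,-18.6,-3]],"turn":[[0,0,1],[0,0,1],[0,0,1],[0,0,1],[0,0,1]],"gripper":[0,0,0,0,0]}'
python3 -m crank '{"travel":[[0,0,-2],[0,0,-5],[0,0,-8],[0,0,-10.5],[0,0,-11.9]],"turn":[[0,0,0],[0,0,0],[0,0,0],[0,0,0],[0,0,0]],"gripper":[0,0,0,0,0]}'
python3 -m crank '{"travel":[[0,0,0],[0,0,0],[0,0,0],[0,0,0],[0,0,0]],"turn":[[0,0,0],[0,0,0],[0,0,0],[0,0,0],[0,0,0]],"gripper":[0,0,1,1,1]}'
python3 -m crank '{"travel":[[0,0,0],[0,0,0],[0,0,0],[0,0,0],[0,0,0]],"turn":[[0,0,0],[0,0,0],[0,0,0],[0,0,0],[0,0,0]],"gripper":[1,1,1,1,1]}'
```

```text
clock: 10.05
position: [0.6659, -0.1701, 0.1848]
tool_rot: [-3.141, -0.002, -0.308]
force: [0.6, 1.2, 0.5]
grip_width: 0.0854
finger_force: 0.0
clock: 10.55
position: [0.6637, -0.168, 0.0628]
tool_rot: [3.141, 0.002, -0.307]
force: [-0.0, -0.8, 0.6]
grip_width: 0.0853
finger_force: 0.0
clock: 11.05
position: [0.6648, -0.1682, 0.0654]
tool_rot: [-3.141, -0.001, -0.307]
force: [-4.8, 0.6, 10.0]
grip_width: 0.0476
finger_force: 29.3
clock: 11.55
position: [0.6648, -0.1682, 0.0654]
tool_rot: [-3.141, -0.001, -0.308]
force: [-2.8, 0.6, 8.7]
grip_width: 0.0472
finger_force: 30.4
```

```bash
python3 -m crank '{"travel":[[0,0,1],[0,0,3],[0,0,6],[0,0,9],[0,0,10]],"turn":[[0,0,0],[0,0,0],[0,0,0],[0,0,0],[0,0,0]],"gripper":[1,1,1,1,1]}'
python3 -m crank '{"travel":[[-2,-2,0],[-5,-4.5,0],[-8,-7.5,0],[-11,-10,0],[-14,-13,0]],"turn":[[0,0,3],[0,0,7],[0,0,11],[0,0,15],[0,0,19]],"gripper":[1,1,1,1,1]}'
python3 -m crank '{"travel":[[-3,-2.5,0],[-5,-4.5,0],[-6.7,-6.2,-1],[-6.7,-6.2,-4],[-6.7,-6.2,-7]],"turn":[[0,0,3],[0,0,6],[0,0,7.5],[0,0,7.5],[0,0,7.5]],"gripper":[1,1,1,1,1]}'
```

```text
clock: 12.05
position: [0.6656, -0.1686, 0.1683]
tool_rot: [-3.141, -0.004, -0.308]
force: [0.4, 0.2, -1.1]
grip_width: 0.0467
finger_force: 32.1
clock: 12.55
position: [0.523, -0.2985, 0.1644]
tool_rot: [-3.141, 0.0, 0.028]
force: [0.9, -0.8, -1.1]
grip_width: 0.0468
finger_force: 32.1
clock: 13.05
position: [0.4569, -0.3611, 0.0941]
tool_rot: [3.141, -0.001, 0.154]
force: [0.6, -0.0, -1.5]
grip_width: 0.047
finger_force: 32.1
```

```bash
python3 -m crank '{"travel":[[0,0,-2],[0,0,-4],[0,0,-6],[0,0,-7],[0,0,-7.7]],"turn":[[0,0,0],[0,0,0],[0,0,0],[0,0,0],[0,0,0]],"gripper":[1,1,1,1,1]}'
python3 -m crank '{"travel":[[0,0,-0.1],[0,0,-0.1],[0,0,-0.2],[0,0,-0.2],[0,0,-0.2]],"turn":[[0,0,0],[0,0,0],[0,0,0],[0,0,0],[0,0,0]],"gripper":[1,1,1,1,1]}'
python3 - <<'E'
from h import *
f=grab()[1];x,y=185,125
cv2.imwrite("pics/y1.png",cv2.resize(f["pixels"][y:y+65,x:x+65,::-1],(520,520),interpolation=2))
E
```

```text
clock: 13.55
position: [0.4571, -0.36, 0.0167]
tool_rot: [-3.141, 0.001, 0.155]
force: [-0.3, 0.2, -1.3]
grip_width: 0.0473
finger_force: 32.0
clock: 14.05
position: [0.4575, -0.3603, 0.0157]
tool_rot: [3.141, -0.0, 0.155]
force: [0.4, 0.5, -1.1]
grip_width: 0.0476
finger_force: 32.0
```

View pics/y1.png

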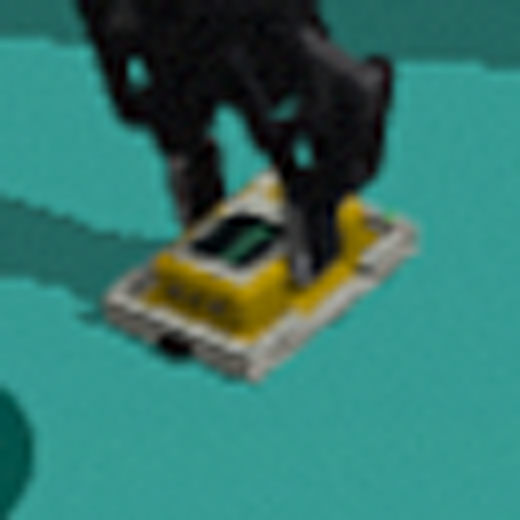

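Yellow sits inside its rim at crop (240,260), 1–2 mm above the floor. Stepping down to contact.

```bash
python3 -m crank '{"travel":[[0,0,-0.1],[0,0,-0.1],[0,0,-0.15],[0,0,-0.15],[0,0,-0.15]],"turn":[[0,0,0],[0,0,0],[0,0,0],[0,0,0],[0,0,0]],"gripper":[1,1,1,1,1]}'
```

```text
clock: 14.65
position: [0.4575, -0.3603, 0.0144]
tool_rot: [3.141, -0.0, 0.155]
force: [-3.3, 2.1, 12.7]
grip_width: 0.047
finger_force: 33.5
```

```bash
python3 -m crank '{"travel":[[0,0,0.1],[0,0,0.1],[0,0,0.1],[0,0,0.1],[0,0,0.1]],"turn":[[0,0,0],[0,0,0],[0,0,0],[0,0,0],[0,0,0]],"gripper":[0.4,0,0,0,0]}'
python3 -m crank '{"travel":[[0,0,0.2],[0,0,2],[0,0,6],[0,0,11],[0,0,15]],"turn":[[0,0,0],[0,0,0],[0,0,0],[0,0,0],[0,0,0]],"gripper":[0,0,0,0,0]}'
python3 -m crank '{"travel":[[0,4,0],[0,8,0],[0,12,0],[0,16,0],[0,20,0]],"turn":[[0,0,-4],[0,0,-8],[0,0,-12],[0,0,-16],[0,0,-20]],"gripper":[0,0,0,0,0]}'
python3 - <<'E'
from h import *
T,S=grab();np.savez("top0.npz",**T);np.savez("scene0.npz",**S)
cv2.imwrite("pics/a2.png",np.hstack([cv2.resize(f["pixels"][y:y+h,x:x+w,::-1],(w*2,h*2),interpolation=2) for f,x,y,w,h in((T,290,110,190,200),(S,165,120,165,200))]))
show(*fit("yellow",(T,S),((429,256),(217,158)),[.456,-.36,.006,.155]))
show(*fit("black",(T,S),((345,168),(207,212)),[.66,-.17,.033,-.3]))
E
```

```text
clock: 15.15
position: [0.4573, -0.3601, 0.0147]
tool_rot: [-3.141, 0.0, 0.155]
force: [0.4, 0.2, 0.2]
grip_width: 0.0854
finger_force: 0.0
clock: 15.65
position: [0.4574, -0.3602, 0.1674]
tool_rot: [3.141, -0.001, 0.155]
force: [-0.5, -0.1, -0.3]
grip_width: 0.0853
finger_force: 0.0
clock: 16.15
position: [0.4571, -0.1586, 0.1651]
tool_rot: [-3.142, -0.0, -0.197]
force: [0.5, 0.5, -0.2]
grip_width: 0.0855
finger_force: 0.0
xyz mm [ 451.3 -367.4   -3.9] yaw 3.9 rms px 1.93
xyz mm [ 661.4 -171.5   17.6] yaw -9.3 rms px 2.25
```

View pics/a2.png

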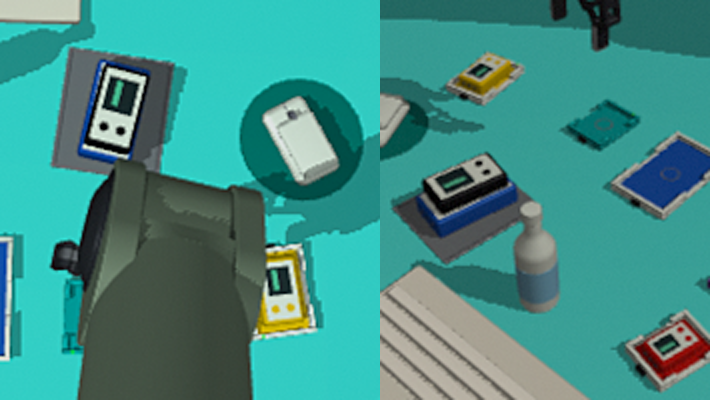

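Yellow lies flat in its cradle (scene crop at (487,75)), with the arm covering part of the top view. Shadows spoil the black mask, so I'll use the black recorder's white face, at top (348,165) and scene (397,205 of the crop), i.e. about (397/2).

```bash
cat >> h.py <<'E'
def face(f,near,z,win=30,vmin=110):
    h=cv2.cvtColor(f["pixels"],cv2.COLOR_RGB2HSV);m=((h[...,1]<60)&(h[...,2]>vmin)).astype(np.uint8)
    cv2.circle(k:=np.zeros_like(m),tuple(near),win,1,-1);n,l,s,c=cv2.connectedComponentsWithStats(m&k,connectivity=4)
    i=1+np.argmax(s[1:,4]);ys,xs=np.nonzero(l==i)
    w=np.array([plane(f,(x,y),z)[:2] for x,y in zip(xs,ys)],np.float32)*1000
    r=cv2.minAreaRect(w);return r,P(f,[r[0][0]/1000,r[0][1]/1000,z])
E
python3 - <<'E'
from h import *
T,S=load("top"),load("scene")
for v in(110,130,150):
    a,ca=face(T,(348,163),.057,vmin=v);b,cb=face(S,(207,208),.057,vmin=v-20)
    print(np.round(np.hstack([*a]),1),np.round(np.hstack([*b]),1),[np.round(q,4) for q in tri((T,S),(ca,cb))])
E
```

```text
[ 661.5 -166.7   47.3   87.7   76.5] [ 660.4 -167.2   47.8   86.3   76.8] [array([ 0.6611, -0.1665,  0.058 ]), array([0.0002, 0.0002])]
[ 661.6 -166.7   47.2   86.6   76.4] [ 660.5 -167.    47.3   86.1   76.8] [array([ 0.6612, -0.1664,  0.0579]), array([0.0003, 0.0003])]
[ 661.7 -166.7   46.3   85.4   76.9] [ 636.5 -161.8   45.9   37.2   74.7] [array([ 0.6514, -0.1576,  0.0717]), array([0.01, 0.01])]
```

Both views agree to 0.3 mm. The black face centre is at (661,-167,58) mm, expected 57, with yaw -13.5. Grasping.

```bash
python3 -m crank '{"travel":[[4,0,0],[8,-0.2,0],[13,-0.4,0],[17,-0.8,0],[20.4,-0.8,0]],"turn":[[0,0,-1],[0,0,-2.2],[0,0,-2.2],[0,0,-2.2],[0,0,-2.2]],"gripper":[0,0,0,0,0]}'
python3 -m crank '{"travel":[[0,0,-2],[0,0,-5],[0,0,-8],[0,0,-11],[0,0,-12.4]],"turn":[[0,0,0],[0,0,0],[0,0,0],[0,0,0],[0,0,0]],"gripper":[0,0,0,0,0]}' 40
python3 -m crank '{"travel":[[0,0,0],[0,0,0],[0,0,0],[0,0,0],[0,0,0]],"turn":[[0,0,0],[0,0,0],[0,0,0],[0,0,0],[0,0,0]],"gripper":[0,0,1,1,1]}'
python3 -m crank '{"travel":[[0,0,0],[0,0,0],[0,0,0],[0,0,0],[0,0,0]],"turn":[[0,0,0],[0,0,0],[0,0,0],[0,0,0],[0,0,0]],"gripper":[1,1,1,1,1]}'
```

```text
clock: 16.75
position: [0.6632, -0.1687, 0.1647]
tool_rot: [3.141, -0.0, -0.232]
force: [-0.2, -1.2, -0.1]
grip_width: 0.0855
finger_force: 0.0
clock: 17.25
position: [0.66, -0.1681, 0.0382]
tool_rot: [3.141, 0.003, -0.232]
force: [0.6, -0.6, 0.0]
grip_width: 0.0857
finger_force: 0.0
clock: 17.75
position: [0.6621, -0.1682, 0.0423]
tool_rot: [-3.141, -0.002, -0.232]
force: [-2.4, 1.7, 10.1]
grip_width: 0.0544
finger_force: 41.4
clock: 18.25
position: [0.6621, -0.1682, 0.0423]
tool_rot: [-3.141, -0.002, -0.232]
force: [-1.7, 1.2, 9.6]
grip_width: 0.0548
finger_force: 41.5
```

```bash
python3 -m crank '{"travel":[[0,0,1],[0,0,3],[0,0,6],[0,0,9],[0,0,11]],"turn":[[0,0,0],[0,0,0],[0,0,0],[0,0,0],[0,0,0]],"gripper":[1,1,1,1,1]}'
python3 -m crank '{"travel":[[-2,0.5,1],[-6,1,2],[-10,2,2],[-13,4,2],[-15.7,8,2]],"turn":[[0,0,1],[0,0,3],[0,0,5],[0,0,7],[0,0,9]],"gripper":[1,1,1,1,1]}'
python3 -m crank '{"travel":[[-1,4,0],[-2,8,0],[-3,12,0],[-3,16,0],[-4,20,0]],"turn":[[0,0,2],[0,0,4],[0,0,6],[0,0,8],[0,0,10]],"gripper":[1,1,1,1,1]}'
python3 -m crank '{"travel":[[-0.5,4,0],[-1,8,0],[-1.5,13,0],[-2,17,0],[-2,21,0]],"turn":[[0,0,2],[0,0,3],[0,0,4],[0,0,5],[0,0,5.3]],"gripper":[1,1,1,1,1]}'
```

```text
clock: 18.75
position: [0.662, -0.1684, 0.154]
tool_rot: [-3.141, -0.003, -0.232]
force: [1.4, 0.0, -0.8]
grip_width: 0.0545
finger_force: 43.7
clock: 19.25
position: [0.5027, -0.0899, 0.1718]
tool_rot: [3.14, -0.001, -0.078]
force: [1.8, 2.0, -1.1]
grip_width: 0.0548
finger_force: 43.7
clock: 19.75
position: [0.4648, 0.1135, 0.1719]
tool_rot: [-3.141, -0.002, 0.1]
force: [1.5, -0.2, -2.6]
grip_width: 0.0548
finger_force: 43.7
clock: 20.25
position: [0.4437, 0.3238, 0.1718]
tool_rot: [-3.141, -0.001, 0.193]
force: [1.6, -0.6, -1.8]
grip_width: 0.0549
finger_force: 43.7
```

```bash
python3 -m crank '{"travel":[[0.1,1,-2],[0.2,2,-5],[0.2,2,-9],[0.2,2,-12],[0.2,2,-14]],"turn":[[0,0,0],[0,0,0],[0,0,0],[0,0,0],[0,0,0]],"gripper":[1,1,1,1,1]}'
python3 -m crank '{"travel":[[0,0,-0.4],[0,0,-0.8],[0,0,-1.2],[0,0,-1.3],[0,0,-1.3]],"turn":[[0,0,0],[0,0,0],[0,0,0],[0,0,0],[0,0,0]],"gripper":[1,1,1,1,1]}'
```

```text
clock: 20.75
position: [0.446, 0.3415, 0.0295]
tool_rot: [3.141, 0.001, 0.192]
force: [-0.4, 0.4, -1.7]
grip_width: 0.055
finger_force: 43.6
clock: 21.25
position: [0.4467, 0.342, 0.0184]
tool_rot: [-3.141, -0.001, 0.192]
force: [-0.6, 0.3, -1.2]
grip_width: 0.055
finger_force: 43.6
```

```bash
python3 -m crank '{"travel":[[0,0,-0.1],[0,0,-0.1],[0,0,-0.2],[0,0,-0.2],[0,0,-0.2]],"turn":[[0,0,0],[0,0,0],[0,0,0],[0,0,0],[0,0,0]],"gripper":[1,1,1,1,1]}'
python3 -m crank '{"travel":[[0,0,-0.1],[0,0,-0.1],[0,0,-0.15],[0,0,-0.15],[0,0,-0.15]],"turn":[[0,0,0],[0,0,0],[0,0,0],[0,0,0],[0,0,0]],"gripper":[1,1,1,1,1]}'
```

```text
clock: 21.75
position: [0.4464, 0.3418, 0.0158]
tool_rot: [3.142, 0.0, 0.192]
force: [0.5, 0.1, -1.2]
grip_width: 0.055
finger_force: 43.6
clock: 22.25
position: [0.4464, 0.3419, 0.0153]
tool_rot: [-3.142, -0.0, 0.192]
force: [-5.2, -4.1, 21.9]
grip_width: 0.0545
finger_force: 46.2
```

Contact again at the predicted height. Releasing, retreating, and measuring blue and black.

```bash
python3 -m crank '{"travel":[[0,0,0.1],[0,0,0.1],[0,0,0.1],[0,0,0.1],[0,0,0.1]],"turn":[[0,0,0],[0,0,0],[0,0,0],[0,0,0],[0,0,0]],"gripper":[0.4,0,0,0,0]}'
python3 -m crank '{"travel":[[0,0,0.2],[0,0,2],[0,0,6],[0,0,11],[0,0,16]],"turn":[[0,0,0],[0,0,0],[0,0,0],[0,0,0],[0,0,0]],"gripper":[0,0,0,0,0]}'
python3 -m crank '{"travel":[[0,-4,0],[0,-8,0],[0,-13,0],[0,-17,0],[0,-21,0]],"turn":[[0,0,-4],[0,0,-7],[0,0,-10],[0,0,-13],[0,0,-15]],"gripper":[0,0,0,0,0]}'
python3 - <<'E'
from h import *
T,S=grab();np.savez("top0.npz",**T);np.savez("scene0.npz",**S)
cv2.imwrite("pics/a3.png",np.hstack([cv2.resize(f["pixels"][y:y+h,x:x+w,::-1],(int(w*1.4),int(h*1.4))) for f,x,y,w,h in((T,90,90,290,210),(S,165,130,280,210))]))
for v in(110,130):
    a,ca=face(T,(347,165),.033,vmin=v,win=36);b,cb=face(S,(207,215),.033,vmin=v-20,win=36)
    print(np.round(np.hstack([*a]),1),np.round(np.hstack([*b]),1),[np.round(q,4) for q in tri((T,S),(ca,cb))])
b,_=face(S,(427,272),.03,win=25,vmin=90);print("black",b)
E
```

```text
clock: 22.75
position: [0.4463, 0.3418, 0.0152]
tool_rot: [3.142, 0.0, 0.192]
force: [0.0, 0.5, 0.5]
grip_width: 0.0857
finger_force: 0.0
clock: 23.25
position: [0.446, 0.3415, 0.1771]
tool_rot: [3.141, 0.001, 0.192]
force: [1.3, 0.4, -0.2]
grip_width: 0.0857
finger_force: 0.0
clock: 23.75
position: [0.4461, 0.1301, 0.1756]
tool_rot: [-3.141, -0.0, -0.072]
force: [1.5, -0.5, -0.5]
grip_width: 0.0853
finger_force: 0.0
[ 663.1 -166.2   54.   105.3   78.1] [ 662.2 -167.    56.7  105.3   78.3] [array([ 0.6629, -0.1661,  0.034 ]), array([0., 0.])]
[ 663.2 -166.2   54.   105.1   78.1] [ 662.3 -166.4   55.5  105.3   78.4] [array([ 0.6629, -0.166 ,  0.0337]), array([0.0002, 0.0002])]
black ((443.1941833496094, 341.5829162597656), (88.57953643798828, 47.06052017211914), 11.076912879943848)
```

View pics/a3.png

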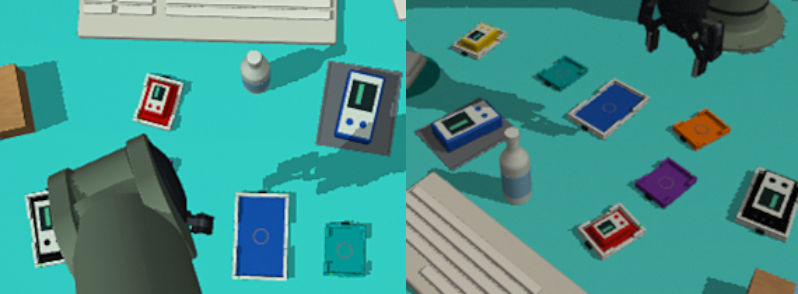

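Black is flat in its cradle, its face at (443,342). Blue lies alone on the mat at (663,-166), top at 34 mm (33 expected), yaw -11.8. Grasping blue.

```bash
python3 -m crank '{"travel":[[2,-4,0],[3,-8,0],[5,-12,0],[7,-16,0],[9,-20,0]],"turn":[[0,0,-2],[0,0,-4],[0,0,-6],[0,0,-7.7],[0,0,-7.7]],"gripper":[0,0,0,0,0]}'
python3 -m crank '{"travel":[[3,-3,0],[6,-6,0],[10,-9,-2],[12.7,-9.6,-4],[12.7,-9.6,-6]],"turn":[[0,0,0],[0,0,0],[0,0,0],[0,0,0],[0,0,0]],"gripper":[0,0,0,0,0]}' 60
python3 -m crank '{"travel":[[0,0,-2],[0,0,-5],[0,0,-7.5],[0,0,-9],[0,0,-9.7]],"turn":[[0,0,0],[0,0,0],[0,0,0],[0,0,0],[0,0,0]],"gripper":[0,0,0,0,0]}'
python3 -m crank '{"travel":[[0,0,0],[0,0,0],[0,0,0],[0,0,0],[0,0,0]],"turn":[[0,0,0],[0,0,0],[0,0,0],[0,0,0],[0,0,0]],"gripper":[0,0,1,1,1]}'
python3 -m crank '{"travel":[[0,0,0],[0,0,0],[0,0,0],[0,0,0],[0,0,0]],"turn":[[0,0,0],[0,0,0],[0,0,0],[0,0,0],[0,0,0]],"gripper":[1,1,1,1,1]}'
```

```text
clock: 24.35
position: [0.537, -0.0696, 0.1755]
tool_rot: [-3.141, -0.0, -0.205]
force: [1.4, 0.8, -0.1]
grip_width: 0.0855
finger_force: 0.0
clock: 24.85
position: [0.6659, -0.1654, 0.1137]
tool_rot: [-3.142, -0.001, -0.205]
force: [-0.9, 0.8, -0.9]
grip_width: 0.0854
finger_force: 0.0
clock: 25.35
position: [0.6629, -0.1638, 0.017]
tool_rot: [-3.141, 0.002, -0.204]
force: [-0.4, 0.5, 0.6]
grip_width: 0.0856
finger_force: 0.0
clock: 25.85
position: [0.664, -0.1645, 0.0199]
tool_rot: [3.141, -0.002, -0.205]
force: [-4.3, 0.2, 14.6]
grip_width: 0.0621
finger_force: 64.0
clock: 26.35
position: [0.664, -0.1645, 0.0199]
tool_rot: [3.141, -0.002, -0.205]
force: [-4.5, 0.1, 13.4]
grip_width: 0.0619
finger_force: 64.0
```

```bash
python3 -m crank '{"travel":[[0,0,1],[0,0,3],[0,0,6],[0,0,8],[0,0,9]],"turn":[[0,0,0],[0,0,0],[0,0,0],[0,0,0],[0,0,0]],"gripper":[1,1,1,1,1]}'
python3 -m crank '{"travel":[[-2,0.5,0],[-6,2,0],[-10,4,0],[-13.5,6.5,0],[-16.5,9,0]],"turn":[[0,0,2],[0,0,4],[0,0,6],[0,0,8],[0,0,10]],"gripper":[1,1,1,1,1]}'
python3 -m crank '{"travel":[[-3,3,0],[-5,6,0],[-6,7,-1],[-6,7,-3],[-6,7,-5]],"turn":[[0,0,1],[0,0,1.8],[0,0,1.8],[0,0,1.8],[0,0,1.8]],"gripper":[1,1,1,1,1]}'
```

```text
clock: 26.85
position: [0.6641, -0.1643, 0.1109]
tool_rot: [-3.142, -0.003, -0.204]
force: [1.4, 0.7, -2.8]
grip_width: 0.062
finger_force: 67.5
clock: 27.35
position: [0.4961, -0.0736, 0.1083]
tool_rot: [-3.142, 0.001, -0.029]
force: [0.4, 1.2, -2.9]
grip_width: 0.0621
finger_force: 67.4
clock: 27.85
position: [0.4384, -0.0036, 0.0581]
tool_rot: [-3.141, -0.001, 0.003]
force: [1.1, 0.3, -2.5]
grip_width: 0.0621
finger_force: 67.4
```

```bash
python3 -m crank '{"travel":[[0,0,-1],[0,0,-2],[0,0,-2.7],[0,0,-3.1],[0,0,-3.3]],"turn":[[0,0,0],[0,0,0],[0,0,0],[0,0,0],[0,0,0]],"gripper":[1,1,1,1,1]}'
python3 -m crank '{"travel":[[0,0,-0.1],[0,0,-0.1],[0,0,-0.1],[0,0,-0.1],[0,0,-0.1]],"turn":[[0,0,0],[0,0,0],[0,0,0],[0,0,0],[0,0,0]],"gripper":[1,1,1,1,1]}'
```

```text
clock: 28.35
position: [0.4384, -0.0042, 0.0252]
tool_rot: [3.142, 0.0, 0.001]
force: [-0.1, 0.5, -2.5]
grip_width: 0.0616
finger_force: 67.4
clock: 28.85
position: [0.4384, -0.0042, 0.0245]
tool_rot: [-3.142, -0.0, 0.002]
force: [-0.3, -0.3, -3.3]
grip_width: 0.0614
finger_force: 67.4
```

```bash
python3 -m crank '{"travel":[[0,0,-0.1],[0,0,-0.1],[0,0,-0.15],[0,0,-0.15],[0,0,-0.15]],"turn":[[0,0,0],[0,0,0],[0,0,0],[0,0,0],[0,0,0]],"gripper":[1,1,1,1,1]}'
```

```text
clock: 29.35
position: [0.4384, -0.0042, 0.0229]
tool_rot: [3.142, -0.0, 0.002]
force: [-1.2, 0.8, 5.2]
grip_width: 0.062
finger_force: 68.3
```

```bash
python3 -m crank '{"travel":[[0,0,0.1],[0,0,0.1],[0,0,0.1],[0,0,0.1],[0,0,0.1]],"turn":[[0,0,0],[0,0,0],[0,0,0],[0,0,0],[0,0,0]],"gripper":[0.4,0,0,0,0]}'
python3 -m crank '{"travel":[[0,0,0.2],[0,0,2],[0,0,6],[0,0,11],[0,0,17]],"turn":[[0,0,0],[0,0,0],[0,0,0],[0,0,0],[0,0,0]],"gripper":[0,0,0,0,0]}'
python3 -m crank '{"travel":[[0,-4,0],[0,-8,0],[0,-13,0],[0,-17,0],[0,-21,0]],"turn":[[0,0,0],[0,0,0],[0,0,0],[0,0,0],[0,0,0]],"gripper":[0,0,0,0,0]}'
python3 -m crank '{"travel":[[-2,-4,0],[-4,-8,0],[-6,-13,0],[-8,-17,0],[-11,-21,0]],"turn":[[0,0,0],[0,0,0],[0,0,0],[0,0,0],[0,0,0]],"gripper":[0,0,0,0,0]}'
python3 -m crank '{"travel":[[-2,-3,0],[-5,-7,0],[-8,-10,0],[-8,-12,0],[-8,-12,0]],"turn":[[0,0,0],[0,0,0],[0,0,0],[0,0,0],[0,0,0]],"gripper":[0,0,0,0,0]}'
python3 - <<'E'
from h import *
T,S=grab()
cv2.imwrite("pics/a4.png",np.hstack([cv2.resize(f["pixels"][y:y+h,x:x+w,::-1],(int(w*1.15),int(h*1.6))) for f,x,y,w,h in((T,90,90,380,230),(S,165,120,290,230))]))
for n,t,s,z in(("red",(204,162),(312,290),.026),("yel",(429,256),(217,156),.028),("black",(129,252),(427,270),.03),("blue",(277,258),(310,203),.036)):
    for f,q in((T,t),(S,s)):
        h=cv2.cvtColor(f["pixels"],cv2.COLOR_RGB2HSV)
        r,_=face(f,q,z,win=24 if n in("red","yel") else 30,vmin=90);print(n,np.round(np.hstack([*r]),1))
E
```

```text
clock: 29.85
position: [0.4384, -0.0042, 0.0238]
tool_rot: [-3.142, -0.0, 0.002]
force: [-0.2, -1.5, -0.3]
grip_width: 0.0852
finger_force: 0.0
clock: 30.35
position: [0.4378, -0.0042, 0.1857]
tool_rot: [-3.142, 0.001, 0.002]
force: [1.6, -1.1, -0.3]
grip_width: 0.0858
finger_force: 0.0
clock: 30.85
position: [0.4379, -0.216, 0.1841]
tool_rot: [3.141, -0.0, 0.001]
force: [1.7, 1.1, 1.0]
grip_width: 0.0855
finger_force: 0.0
clock: 31.35
position: [0.3278, -0.4259, 0.1839]
tool_rot: [3.141, -0.001, 0.002]
force: [-0.1, -0.6, 0.7]
grip_width: 0.0855
finger_force: 0.0
clock: 31.85
position: [0.2467, -0.5464, 0.1837]
tool_rot: [3.141, 0.0, -0.002]
force: [-0.1, 0.1, -0.6]
grip_width: 0.0856
finger_force: 0.0
red [660.5 175.   66.2  86.4  76.3]
red [671.8 186.3  70.   84.2  76.4]
yel [ 457.7 -360.5   65.    37.7    7.8]
yel [ 467.7 -307.9   40.   106.    87. ]
black [445.5 341.5  87.2  47.3  11. ]
black [442.9 341.5  88.   47.   11. ]
blue [ 4.385e+02 -4.700e+00  1.055e+02  5.450e+01  1.000e-01]
blue [436.1  -4.6 106.6  55.5   0. ]
```

View pics/a4.png

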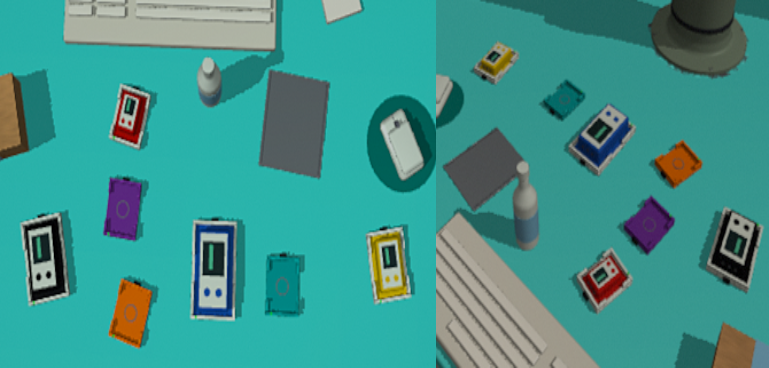

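All four recorders sit inside their own rims, at most 2 mm off centre by measurement. The mat is empty, and the gel bottle and mouse have not moved. Handing in.

```bash
python3 -c "from workcell import bot; print(bot.job_done())"
```

```text
the job is handed in; nothing more can be done
None
```

The job is handed in: all four recorders lie flat and released in the cradles of their own colour, and the gel bottle and mouse were left where they stood; the hand-in returned no verdict.

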